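Tidy the bathroom sill: pot into the corner, razor case along the ledge

ROBOT

A 7-joint arm with a two-finger parallel gripper is mounted at the origin on the work surface. World frame = base frame: x ahead of the robot, y to its left, z up, the work surface at z = 0. Lengths are in mm, angles in rad, forces in N, time in s.
With the tool pointing down it reaches from about 400 to 875 mm from the base axis. Payload 6.5 kg.
Tool frame: the origin (TCP) lies between the finger pads; the fingertips stand 11 mm ahead of it and the grasp point (between the pads) lies 8 mm behind it; z points along the fingers, y is the line along which they close (so a half turn about z gives the same grasp; the last joint's range is limited). The gripper opens to 85 mm and grips with 20 to 120 N. Pads are 22 mm wide; open, the fingers measure 114 mm over their backs; the gripper's body (76 mm by 85 mm) begins 54 mm behind the grasp point. The pads swing forward as they close: fully open they stand 13 mm farther back than shut.
Start: joints at [-1.224, 0.536, -0.004, 1.538, 0.003, 1.067, -0.071], TCP at [260.758, 595.395, 242.29] pointing down, gripper open.
Joint ranges: [-2.7, 2.7], [-0.37, 2.16], [-1.27, 1.26], [0.24, 2.4], [-1.31, 4.45], [0.19, 1.91], [-2.76, 2.76]. Speed limits (rad/s): [2.39, 2.39, 3.14, 3.14, 3.14, 3.14, 3.14].

INTERFACE

Orientations are given as a unit quaternion [x, y, z, w].
In Python, from bench import arm gives the robot as it stands.
- The arm moves only by the tool send_rows, never from a script. Its arguments are lists of equal length, an entry for each row: "travel": the shift along the tool's x, y, z in m, a list of three; "twist": the turn about the tool's z in degrees; "grip": the closure, from -1 (fully open) to 1 (shut). A call has 1 to 8 rows; each row shifts and turns the commanded pose from where the row before left it, along the tool's axes as they then stand; what a row does not reach is not made up. A row lasts 1/10 s, in which the tool goes at most 50 mm and 8.59 degrees, less where a joint would pass 70% of its speed; a pose out of reach is approached as far as the arm can. A call is refused whole if a number of a shift passes 0.05 or a number of a turn 8.59, either way. A call with a gripper value outside its range is refused whole. The fingers move at their own pace and stop on an object; the grip force is fixed at half the most. Time passes only in rows, so rows that do not move let the fingers close. It gives the time, the measured TCP pose, the force, the opening and the grip force at its end, in the units of the state.
- arm.read_state(): the state, without advancing time (a new reading comes with each control period).
- arm.read_camera(name): name is "scene" or "top"; returns (picture, depth): 384x512x3 uint8, blue, green, red; 384x512 float32, mm along the optical axis (not along the pixel's ray), 0 where there is no reading.
- arm.camera_params(name): a dict with "intrinsics" (3x3 intrinsics, pixels), "world_from_camera" (4x4, takes a point from camera to world coordinates). Camera axes: x right, y down, z forward; pixel columns grow to the right and rows downward; lengths in mm; the calibration is good to about 2 mm. A picture is of the moment at which its call begins. camera_params takes no time and is no camera call.
- arm.hand_in(): hands the job in; it is judged then, once.
The state is a dict: "clock": time; "qpos": joint angles; "qd": joint speeds; "effort": joint torques, N m; "eef_pos": TCP position; "eef_rot": TCP orientation; "contact_force": force on the tool from outside, world axes, zero at the start; "ft_torque": the same for the moment, N m; "finger_gap": finger opening in mm; "finger_force": force on a finger pad.
Only numpy, scipy, OpenCV 4.12 (cv2) and the standard library are available. Lean on these libraries where they do the work, as an engineer would, in place of code of your own. Each camera call takes 0.05 s, during which the arm holds its last target. There are 200 camera calls.

TASK

Tidy the bathroom windowsill by pushing only, picking nothing up. Push the round white ceramic pot with the wooden lid along the sill into the inner corner of the blue tiled ledge so that it touches both sides, and push the orange razor case up against the long side of the ledge so that one of its long sides lies flush against it. Keep both flat on the sill, do not lift or tip them, and leave everything else where it is.

Things in the scene. Friction and masses are not known exactly. Their poses are not given: they have to be found in the camera images.
- ledge: Fixed L-shaped ledge of glossy blue tile, 22 mm high, strips 24 mm wide. Origin: inner corner where the two inner faces meet, at sill height. Long strip: runs 460 mm from there along its -y, inner face x = 0, strip on the +x side. Short strip: runs 140 mm along its -x, inner face y = 0, strip on the +y side. Pot and case start at negative x and y in its frame. Turned up to 0.12 rad
- pot: Round white ceramic pot, brown wooden twist lid screwed tight: 76 mm diameter, straight sides to 42 mm, lid 73 mm diameter up to 58 mm, flat grip bar to 60 mm; about 0.3 kg; loose, slides on its flat base. Origin: centre of its underside, z up. Home in the corner its centre is 38 mm from each inner face of the ledge
- case: Hard orange plastic razor case lying flat, 50 mm (its x) by 150 mm (its y) by 30 mm high, black seam, white top panel; about 0.12 kg; loose. Origin: centre of its underside. Home, its centre is 25 mm from the long inner face of the ledge, its y axis along it. Starts turned up to 0.35 rad from that, clear of the pot's way to the corner
- clip: Aluminium hair clip, 14 x 52 x 12 mm, lying beside the long side of the ledge between the places of pot and case; loose, leave alone. Origin: centre of its underside, long axis y
- tumbler: Green glass tumbler, 68 mm across the rim, 85 mm high, standing behind the long strip of the ledge; loose, leave alone. Origin: centre of its underside
- jar: White plastic cream jar with a grey cap, 60 mm diameter, 55 mm high, standing behind the long strip; loose, leave alone. Origin: centre of its underside
- comb: Black comb lying flat, 170 mm (its x) by 34 mm (its y), 5 mm thick, to the right of the case; loose, leave alone. Origin: centre of its underside
- bin: White plastic swing-lid bin, 134 mm diameter, 198 mm high, at the left; loose, leave alone. Origin: centre of its underside
- peg: Chrome hook peg on a round foot (70 mm diameter), 140 mm high in all, at the right; fixed, not part of the job. Origin: centre of its underside
There are look-alikes about, which are no part of the job. Of the things shaped like the case, the orange one is meant. Of the things that look like the pot, the larger one is meant.

How it is judged:
By the outcome, as a careful person would: the job done as asked, in the order asked, and still so for the second after the job is handed in, with the robot touching nothing.
It also fails if it takes over 48 s, if anything falls off the work surface, if the arm or the gripper's body presses on something with over 40 N, if the wrist force passes 120 N, or if a joint passes its speed limit or range.

## Working session

There is one attempt and no reset: what is moved stays moved. The work goes in short steps, Python scripts to look and compute and a tool call to move; the robot and the scene stay as the last step left them, time stands still between calls to the robot, and variables do not carry over. Pictures are saved under pics/ and viewed, at most 10 in all, crops included, and the job is handed in when it is done.

Besides the shell and the picture viewer there is one more tool, called in YAML: its name, and indented under it one key for each argument. send_rows: Moves the arm, as the interface text tells. Its arguments: {"type":"object","properties":{"travel":{"type":"array"},"twist":{"type":"array"},"grip":{"type":"array"}},"required":["travel","twist","grip"]}

```bash
mkdir -p pics; cat > h.py <<'E'
import numpy as np, cv2
from bench import arm
def ray_plane(name,uv,z):
    P=arm.camera_params(name);K=np.array(P["intrinsics"]);T=np.array(P["world_from_camera"])
    uv=np.atleast_2d(np.array(uv,float));d=np.c_[uv,np.ones(len(uv))]@np.linalg.inv(K).T@T[:3,:3].T
    o=T[:3,3];return o+d*((z-o[2])/d[:,2])[:,None]
def cloud(name,depth):
    P=arm.camera_params(name);K=np.array(P["intrinsics"]);T=np.array(P["world_from_camera"])
    v,u=np.mgrid[:depth.shape[0],:depth.shape[1]]
    c=np.stack([u,v,np.ones_like(u)],-1)@np.linalg.inv(K).T*depth[...,None]
    return c@T[:3,:3].T+T[:3,3]
E
python3 - <<'E'
from h import *
s=arm.read_state();print({k:np.round(s[k],3) for k in s})
for n in("scene","top"):
    im,d=arm.read_camera(n);np.savez(f"{n}0.npz",im=im,d=d);cv2.imwrite(f"pics/{n}0.png",im)
    P=arm.camera_params(n);print(n,np.round(P["intrinsics"],1).tolist(),np.round(P["world_from_camera"],3).tolist())
E
```

```text
{'clock': np.float64(0.0), 'qpos': array([-1.224,  0.537, -0.004,  1.539,  0.003,  1.067, -0.071]), 'qd': array([ 0.001, -0.001,  0.001,  0.   , -0.001, -0.   , -0.002]), 'effort': array([ 1.0000e-03, -5.8341e+01,  1.0490e+00, -2.5910e+01,  1.2000e-02,
        1.0000e-02, -0.0000e+00]), 'eef_pos': array([260.525, 594.832, 241.405]), 'eef_rot': array([ 0.205,  0.979, -0.001, -0.   ]), 'contact_force': array([ 0.352, -0.025,  0.963]), 'ft_torque': array([-0.014,  0.057, -0.007]), 'finger_force': np.float64(0.0), 'finger_gap': np.float64(85.557)}
scene [[418.7, 0.0, 254.6], [0.0, 418.7, 193.6], [0.0, 0.0, 1.0]] [[-0.732, 0.392, -0.557, 1228.26], [0.681, 0.412, -0.605, 733.119], [-0.008, -0.823, -0.569, 732.25], [0.0, 0.0, 0.0, 1.0]]
top [[404.6, 0.0, 258.9], [0.0, 404.6, 196.6], [0.0, 0.0, 1.0]] [[-0.01, -0.996, 0.085, 435.33], [-1.0, 0.01, -0.003, -5.115], [0.002, -0.085, -0.996, 1241.092], [0.0, 0.0, 0.0, 1.0]]
```

View pics/top0.png

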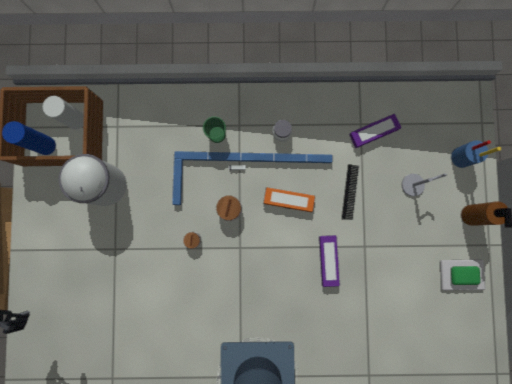

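View pics/scene0.png

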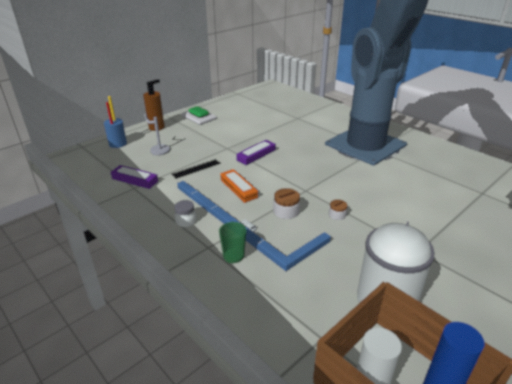

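The top view shows the ledge corner near (180,158). The long strip runs right to (331,158) and the short strip runs down to (178,204). 

- **Pot candidates:** (228,208), and a smaller look-alike at (192,240). The larger one at (228,208) is meant.
- **Case candidates:** orange at (290,200), and purple at (375,130) and (329,261). The orange one is meant.
- **Clip:** (238,168), left alone.

Next I measure these and make one confirming crop.

```bash
cat > m.py <<'E'
from h import *
def comps(m,amin=30):
    n,l,st,c=cv2.connectedComponentsWithStats(m.astype(np.uint8));return [(l==i) for i in range(1,n) if st[i,4]>=amin]
def masks(im):
    h,s,v=[x.astype(int) for x in cv2.split(cv2.cvtColor(im,cv2.COLOR_BGR2HSV))]
    return dict(blue=(h>100)&(h<118)&(s>110)&(v>60),orange=(h>=5)&(h<14)&(s>200)&(v>150),brown=(h>=4)&(h<18)&(s>80)&(s<215)&(v>60))
E
python3 - <<'E'
from m import *
for n in("top","scene"):
    f=np.load(f"{n}0.npz");im,d=f["im"],f["d"];C=cloud(n,d)
    for k,m in masks(im).items():
        for c in comps(m,40):
            p=C[c];v,u=np.nonzero(c)
            print(n,k,c.sum(),"px",u.mean().round(1),v.mean().round(1),"xyz",np.median(p,0).round(1),"z5/95",np.percentile(p[:,2],[5,95]).round(1),"x",np.percentile(p[:,0],[2,98]).round(),"y",np.percentile(p[:,1],[2,98]).round())
    if n=="top":
        hsv=cv2.cvtColor(im,cv2.COLOR_BGR2HSV)
        for (u,v) in [(250,157),(228,205),(192,240),(270,197),(290,200),(238,168)]: print(u,v,hsv[v,u],C[v,u].round(1))
        cv2.imwrite("pics/crop0.png",cv2.resize(im[130:280,160:360],None,fx=4,fy=4,interpolation=cv2.INTER_CUBIC))
E
```

```text
top blue 549 px 19.3 132.4 xyz [714.9 642.3 168.8] z5/95 [ 41.8 172.9] x [680. 735.] y [623. 678.]
top blue 392 px 470.1 152.1 xyz [ 660.1 -621.2   89.1] z5/95 [28.2 93.9] x [628. 687.] y [-661. -603.]
top blue 551 px 182.6 171.0 xyz [635.  232.6  21.6] z5/95 [15.9 26. ] x [523. 676.] y [154. 248.]
top blue 217 px 224.2 156.4 xyz [664.3  96.   22.1] z5/95 [16.6 25.7] x [654. 674.] y [ 50. 141.]
top blue 216 px 256.9 157.0 xyz [661.   -4.5  21.9] z5/95 [17.6 25.6] x [651. 671.] y [-50.  41.]
top blue 221 px 289.2 157.7 xyz [ 657.3 -101.9   21.9] z5/95 [17.1 26.1] x [648. 670.] y [-148.  -59.]
top blue 168 px 319.4 158.3 xyz [ 655.4 -193.8   21.9] z5/95 [15.4 26.4] x [645. 666.] y [-230. -160.]
top brown 1050 px 44.9 118.4 xyz [779.5 590.5 116.9] z5/95 [111.7 120.8] x [644. 853.] y [477. 723.]
top brown 1023 px 4.8 240.4 xyz [ 426.1 1024.  -417.3] z5/95 [-424.3 -407.2] x [146. 618.] y [1006. 1049.]
top brown 499 px 289.0 199.7 xyz [527.  -99.5  29.8] z5/95 [13.4 33.6] x [497. 564.] y [-172.  -27.]
top brown 461 px 228.2 207.6 xyz [504.1  81.5  58.3] z5/95 [54.4 62.1] x [472. 537.] y [ 
[... 1252 characters left out ...]
0 188.5 xyz [555.8 -61.5  27.6] z5/95 [18.8 32.1] x [532. 568.] y [-155.  -23.]
scene brown 455 px 153.6 107.3 xyz [ 488.5 -633.5   99.2] z5/95 [ 24.9 142.8] x [459. 511.] y [-664. -623.]
scene brown 483 px 239.0 187.2 xyz [548.2 -69.6  27.3] z5/95 [ 4.9 33. ] x [501. 568.] y [-170.  -23.]
scene brown 343 px 286.6 196.8 xyz [513.5  89.   58.7] z5/95 [50.  61.2] x [478. 542.] y [ 53. 117.]
scene brown 145 px 338.2 205.0 xyz [418.7 196.9  39. ] z5/95 [34.2 41.7] x [396. 437.] y [176. 217.]
scene brown 6026 px 376.0 332.6 xyz [679.7 512.1  82.7] z5/95 [ 16.6 118.9] x [650. 855.] y [480. 603.]
scene brown 1183 px 491.2 367.7 xyz [654.8 697.1  88.6] z5/95 [ 30.9 119.3] x [648. 700.] y [677. 724.]
```

View pics/crop0.png

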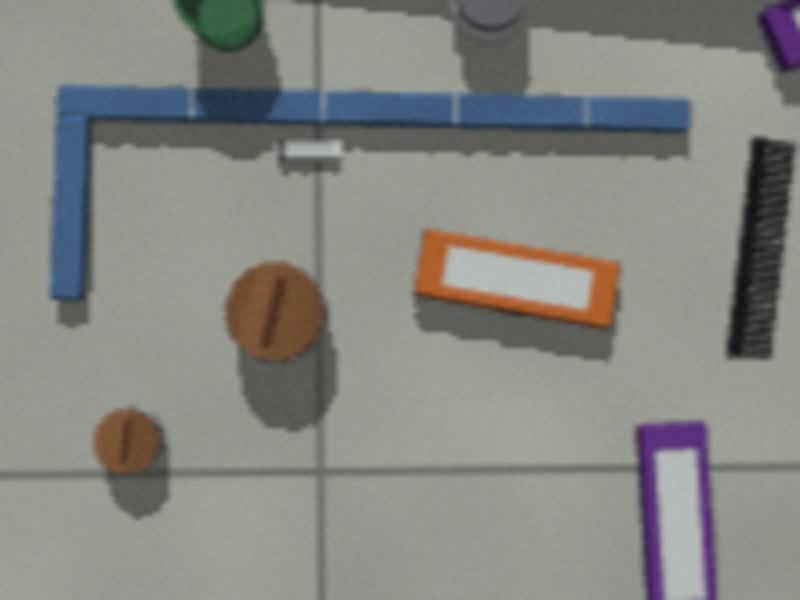

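The crop confirms it. The large brown-lidded pot is at crop (275,312), the small look-alike at (127,441), and the orange case at (517,278). The clip lies at (311,150) against the long strip. Next I fit accurate poses from both views.

```bash
cat >> m.py <<'E'
def near(c,C,x,y,r):
    p=np.median(C[c],0);return np.hypot(p[0]-x,p[1]-y)<r
def measure(n,im,d,pot=(505,81),case=(528,-100)):
    C=cloud(n,d);M=masks(im);out={}
    # ledge: top-face pixels, rays onto z=22
    inb=(C[...,0]>480)&(C[...,0]<720)&(C[...,1]>-260)&(C[...,1]<280)
    b=M["blue"]&inb&(C[...,2]>18)&(C[...,2]<27);v,u=np.nonzero(b)
    P=ray_plane(n,np.c_[u,v],22)[:,:2]
    L=P[(P[:,1]<215)&(P[:,0]>620)];S=P[(P[:,0]<630)&(P[:,1]>180)]
    a=np.polyfit(L[:,1],L[:,0],1);e=np.polyfit(S[:,0],S[:,1],1)
    th=-np.arctan(a[0]) # yaw of ledge: long strip along -y'
    q=lambda t:(np.array([np.cos(t),np.sin(t)]),np.array([-np.sin(t),np.cos(t)]))
    ex,ey=q(th);x0=(L@ex);y0=(S@ey)
    lo=np.median(x0);so=np.median(y0)
    out["ledge"]=dict(yaw=th.round(4),yaw_s=np.arctan(e[0]).round(4),lc=lo.round(1),sc=so.round(1),w=np.ptp(np.percentile(x0,[3,97])).round(1),ws=np.ptp(np.percentile(y0,[3,97])).round(1),corner=((lo-12)*ex+(so-12)*ey).round(1))
    def hull(m,z):
        v,u=np.nonzero(m);return ray_plane(n,np.c_[u,v],z)[:,:2].astype(np.float32)
    lid=[c for c in comps((M["brown"])&(C[...,2]>53)&(C[...,2]<66),60) if near(c,C,*pot,60)]
    if lid:
        h=hull(max(lid,key=np.sum),58);c,r=cv2.minEnclosingCircle(h);out["pot"]=(np.round(c,1),round(r,1),h.mean(0).round(1),np.median(C[max(lid,key=np.sum)][:,2]).round(1))
    reg=(np.hypot(C[...,0]-case[0],C[...,1]-case[1])<100)&(C[...,2]>25)&(C[...,2]<40)
    k=comps(reg,100)
    if k:
        h=hull(max(k,key=np.sum),30);c,wh,_=r=cv2.minAreaRect(h);bx=cv2.boxPoints(r);e=[bx[1]-bx[0],bx[2]-bx[1]];e=max(e,key=np.linalg.norm)
        e=e*np.sign(e[1]);out["case"]=(np.round(c,1),np.round(wh,1),"yaw",np.arctan2(-e[0],e[1]).round(3),h.mean(0).round(1))
    k=comps((C[...,2]>8)&(C[...,2]<17)&(np.hypot(C[...,0]-629,C[...,1]-54)<22),8)
    if k: out["clip"]=(hull(max(k,key=np.sum),12).mean(0).round(1))
    return out
def look(tag,**k):
    for n in("top","scene"):
        im,d=arm.read_camera(n);np.savez(f"{n}{tag}.npz",im=im,d=d);cv2.imwrite(f"pics/{n}{tag}.png",im)
        for a,b in measure(n,im,d,**k).items():print(n,a,b)
E
python3 - <<'E'
from m import *
for n in("top","scene"):
    f=np.load(f"{n}0.npz")
    for a,b in measure(n,f["im"],f["d"]).items():print(n,a,b)
E
```

```text
top ledge {'yaw': np.float64(-0.0291), 'yaw_s': np.float64(-0.0276), 'lc': np.float64(661.1), 'sc': np.float64(256.4), 'w': np.float64(19.7), 'ws': np.float64(19.1), 'corner': array([655.9, 225.4])}
top pot (array([505.1,  81.2]), 35.3, array([505.1,  81.3], dtype=float32), np.float64(58.3))
top case (array([530.1, -97.7]), array([149.2,  51.2]), 'yaw', np.float32(-0.183), array([530.7, -98.1], dtype=float32))
top clip [633.1  54.7]
scene ledge {'yaw': np.float64(-0.0313), 'yaw_s': np.float64(-0.0308), 'lc': np.float64(666.2), 'sc': np.float64(261.7), 'w': np.float64(22.1), 'ws': np.float64(20.4), 'corner': array([661.7, 229.1])}
scene pot (array([510.6,  86.1]), 38.3, array([510.7,  86.1], dtype=float32), np.float64(59.0))
scene case (array([533.4, -96.3]), array([155.9,  54.2]), 'yaw', np.float32(-0.172), array([533.6, -94.7], dtype=float32))
scene clip [633.7  54.6]
```

send_rows:
  travel:
    - [-0.025, -0.028, 0]
    - [-0.025, -0.028, 0]
    - [-0.025, -0.028, 0]
    - [-0.025, -0.028, 0]
    - [-0.025, -0.028, 0]
    - [-0.025, -0.028, 0]
    - [-0.025, -0.028, 0]
    - [-0.025, -0.028, 0]
  twist: [0, 0, 0, 0, 0, 0, 0, 0]
  grip: [0, 0, 0, 0, 0, 0, 0, 0]

```text
clock: 0.9
eef_pos: [354.2, 308.3, 242.1]
eef_rot: [0.205, 0.979, -0.0, -0.0]
contact_force: [0.6, -1.3, 0.3]
finger_gap: 43.0
finger_force: 0.0
```

send_rows:
  travel:
    - [-0.025, -0.028, 0]
    - [-0.025, -0.028, 0]
    - [-0.025, -0.028, 0]
    - [-0.025, -0.028, 0]
    - [-0.025, -0.028, 0]
    - [-0.025, -0.028, 0]
    - [-0.025, -0.028, 0]
    - [-0.025, -0.028, 0]
  twist: [0, 0, 0, 0, 0, 0, 0, 0]
  grip: [0, 0, 0, 0, 0, 0, 0, 0]

```text
clock: 1.7
eef_pos: [447.5, 23.1, 242.3]
eef_rot: [0.205, 0.979, 0.0, -0.0]
contact_force: [1.5, 0.3, 0.1]
finger_gap: 42.7
finger_force: 0.0
```

send_rows:
  travel:
    - [0, 0, 0]
    - [0, 0, 0]
    - [0, 0, 0]
    - [0, 0, 0]
    - [0, 0, 0]
    - [0, 0, 0]
    - [0, 0, 0]
  twist: [8, 8, 8, 8, 8, 8, 8]
  grip: [0, 0, 0, 0, 0, 0, 0]

```text
clock: 2.4
eef_pos: [447.1, 24.6, 242.1]
eef_rot: [0.643, 0.766, -0.0, -0.0]
contact_force: [0.6, -0.4, -1.1]
finger_gap: 42.8
finger_force: 0.0
```

send_rows:
  travel:
    - [0, 0, 0]
    - [0, 0, 0]
    - [0, 0, 0]
    - [0, 0, 0]
    - [0, 0, 0]
    - [0, 0, 0]
    - [0, 0, 0]
    - [0, 0, 0]
  twist: [8, 8, 8, 8, 8, 8, 8, 0]
  grip: [0, 0, 0, 0, 0, 0, 0, 0]

```text
clock: 3.2
eef_pos: [447.2, 24.6, 242.1]
eef_rot: [0.926, 0.377, -0.0, 0.0]
contact_force: [-0.7, 0.7, -0.2]
finger_gap: 42.7
finger_force: 0.0
```

send_rows:
  travel:
    - [0, 0, 0.04]
    - [0, 0, 0.04]
    - [0, 0, 0.04]
    - [0, 0, 0.04]
    - [0, 0, 0.03]
    - [0, 0, 0.02]
    - [0, 0, 0.008]
    - [0, 0, 0]
  twist: [0, 0, 0, 0, 0, 0, 0, 0]
  grip: [0, 0, 0, 0, 0, 0, 0, 0]

```text
clock: 4.0
eef_pos: [447.0, 24.4, 23.7]
eef_rot: [0.926, 0.378, -0.001, -0.0]
contact_force: [0.0, 0.0, 0.4]
finger_gap: 42.9
finger_force: 0.0
```

```bash
python3 - <<'E'
from m import *
look("1")
for n in["scene"]: cv2.imwrite("pics/c1.png",cv2.resize(np.load(f"{n}1.npz")["im"][130:280,160:400],None,fx=3,fy=3))
E
```

```text
top ledge {'yaw': np.float64(-0.0273), 'yaw_s': np.float64(-0.0307), 'lc': np.float64(660.9), 'sc': np.float64(255.4), 'w': np.float64(19.5), 'ws': np.float64(19.0), 'corner': array([655.3, 225.6])}
top pot (array([506.3,  82.3]), 34.9, array([515. ,  91.9], dtype=float32), np.float64(58.5))
top case (array([530.3, -97.8]), array([149.1,  50.6]), 'yaw', np.float32(-0.183), array([530.6, -98.2], dtype=float32))
top clip [633.1  55.3]
scene ledge {'yaw': np.float64(-0.032), 'yaw_s': np.float64(-0.0393), 'lc': np.float64(666.5), 'sc': np.float64(262.4), 'w': np.float64(21.8), 'ws': np.float64(20.2), 'corner': array([662.2, 229.3])}
scene pot (array([510.7,  84.1]), 40.5, array([509.9,  85.3], dtype=float32), np.float64(59.0))
scene case (array([534. , -95.7]), array([157.5,  53.6]), 'yaw', np.float32(-0.187), array([533.9, -93.8], dtype=float32))
scene clip [633.5  54.8]
```

View pics/c1.png

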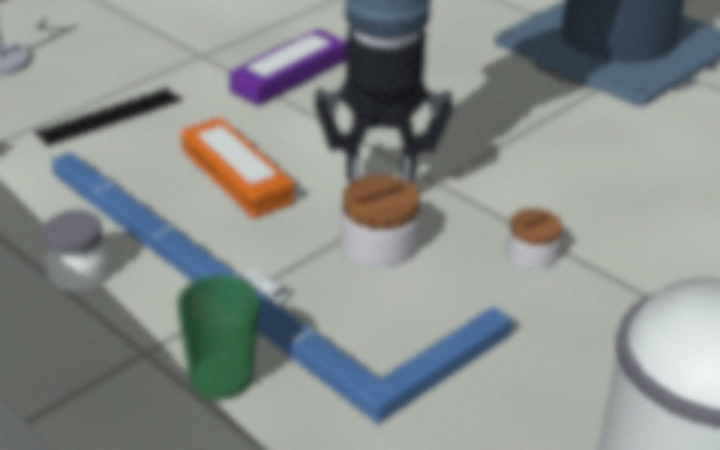

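The scene crop shows the fingers low behind the pot at crop (380,165), clear of the case and the small pot. I push along tool x.

send_rows:
  travel:
    - [0.01, 0, 0]
    - [0.01, 0, 0]
    - [0.01, 0, 0]
    - [0.01, 0, 0]
    - [0.01, 0, 0]
    - [0.01, 0, 0]
    - [0.01, 0, 0]
    - [0.01, 0, 0]
  twist: [0, 0, 0, 0, 0, 0, 0, 0]
  grip: [0, 0, 0, 0, 0, 0, 0, 0]

```text
clock: 4.9
eef_pos: [505.0, 80.9, 24.2]
eef_rot: [0.926, 0.377, -0.0, 0.0]
contact_force: [-2.1, -2.0, 3.1]
finger_gap: 42.8
finger_force: 1.8
```

send_rows:
  travel:
    - [0.012, 0, 0]
    - [0.012, 0, 0]
    - [0.012, 0, 0]
    - [0.012, 0, 0]
    - [0.012, 0, 0]
    - [0.01, 0, 0]
    - [0.01, 0, 0]
    - [0, 0, 0]
  twist: [0, 0, 0, 0, 0, 0, 0, 0]
  grip: [0, 0, 0, 0, 0, 0, 0, 0]

```text
clock: 5.7
eef_pos: [563.4, 138.2, 24.4]
eef_rot: [0.926, 0.378, 0.001, -0.0]
contact_force: [-0.7, -0.3, -0.6]
finger_gap: 43.0
finger_force: 0.0
```

```bash
python3 - <<'E'
from m import *
look("2",pot=(590,160))
E
```

```text
Traceback (most recent call last):
  File "m.py", line 38, in look
    for a,b in measure(n,im,d,**k).items():print(n,a,b)
               ~~~~~~~^^^^^^^^^^^^
  File "m.py", line 16, in measure
    a=np.polyfit(L[:,1],L[:,0],1);e=np.polyfit(S[:,0],S[:,1],1)
                                    ~~~~~~~~~~^^^^^^^^^^^^^^^^^
TypeError: expected non-empty vector for x
```

send_rows:
  travel:
    - [0.005, 0, 0]
    - [0.005, 0, 0]
    - [0.005, 0, 0]
    - [0.005, 0, 0]
    - [0.003, 0, 0]
    - [0.003, 0, 0]
  twist: [0, 0, 0, 0, 0, 0]
  grip: [0, 0, 0, 0, 0, 0]

```text
clock: 6.35
eef_pos: [580.5, 154.8, 24.2]
eef_rot: [0.926, 0.377, -0.0, -0.0]
contact_force: [-1.6, -1.8, 0.2]
finger_gap: 42.6
finger_force: 0.8
```

```bash
python3 - <<'E'
from m import *
for n in("top","scene"):
    im,d=arm.read_camera(n);np.savez(f"{n}3.npz",im=im,d=d)
a=np.load("top3.npz")["im"][120:220,150:270];b=np.load("scene3.npz")["im"][170:270,230:350]
cv2.imwrite("pics/c3.png",np.hstack([cv2.resize(x,(400,333),interpolation=cv2.INTER_CUBIC) for x in(a,b)]))
E
```

```text
(no output)
```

View pics/c3.png

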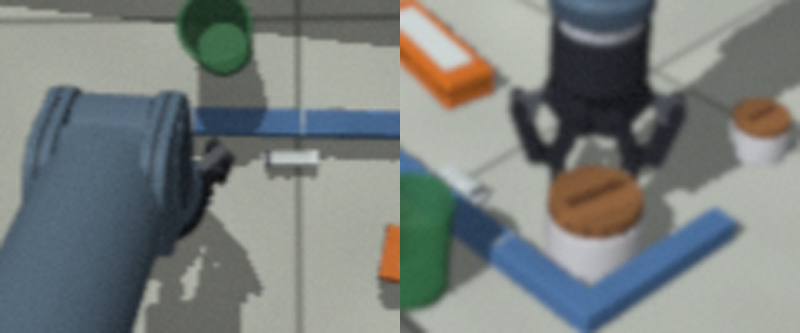

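In the right half (scene), the pot at (595,225) is just short of the corner at (588,300). The clip at (290,158) in the left half is untouched. I continue in small steps and watch the force.

send_rows:
  travel:
    - [0.003, 0, 0]
    - [0.003, 0, 0]
    - [0, 0, 0]
  twist: [0, 0, 0]
  grip: [0, 0, 0]

```text
clock: 6.75
eef_pos: [585.0, 158.7, 24.3]
eef_rot: [0.926, 0.377, 0.0, 0.0]
contact_force: [-0.5, -0.8, -0.3]
finger_gap: 42.8
finger_force: 0.9
```

send_rows:
  travel:
    - [0.002, 0, 0]
    - [0.002, 0, 0]
  twist: [0, 0]
  grip: [0, 0]

```text
clock: 6.95
eef_pos: [585.5, 159.0, 24.0]
eef_rot: [0.926, 0.377, -0.003, 0.0]
contact_force: [-9.7, -8.8, 10.1]
finger_gap: 42.5
finger_force: 6.9
```

send_rows:
  travel:
    - [0.002, 0, 0]
  twist: [0]
  grip: [0]

```text
clock: 7.05
eef_pos: [585.8, 159.1, 23.9]
eef_rot: [0.926, 0.377, -0.004, 0.001]
contact_force: [-12.8, -11.3, 12.5]
finger_gap: 42.8
finger_force: 9.7
```

Force rises equally in x and y with no further motion, so the pot is seated against both faces. I back off, rise and check.

send_rows:
  travel:
    - [-0.005, 0, 0]
    - [-0.01, 0, 0]
    - [-0.015, 0, 0]
    - [-0.02, 0, 0]
    - [-0.02, 0, 0]
    - [-0.01, 0, -0.03]
    - [0, 0, -0.04]
    - [0, 0, -0.04]
  twist: [0, 0, 0, 0, 0, 0, 0, 0]
  grip: [0, 0, 0, 0, 0, 0, 0, -1]

```text
clock: 7.85
eef_pos: [531.4, 106.9, 135.5]
eef_rot: [0.926, 0.377, 0.0, -0.0]
contact_force: [0.3, 0.0, 0.6]
finger_gap: 56.2
finger_force: 0.0
```

send_rows:
  travel:
    - [-0.04, 0.04, -0.02]
    - [-0.04, 0.04, 0]
    - [0, 0.04, 0]
    - [0, 0.04, 0]
    - [0, 0, 0]
    - [0, 0, 0]
    - [0, 0, 0]
  twist: [0, 0, -8, -8, -8, -8, -8]
  grip: [-1, -1, -1, -1, -1, -1, -1]

```text
clock: 8.55
eef_pos: [590.7, -43.2, 151.1]
eef_rot: [0.739, 0.673, 0.001, 0.0]
contact_force: [-0.2, 0.7, -0.4]
finger_gap: 85.4
finger_force: 0.0
```

```bash
python3 - <<'E'
from m import *
s=arm.read_state();print(s["eef_pos"],s["eef_rot"],s["qpos"])
for n in("top","scene"):
    im,d=arm.read_camera(n);np.savez(f"{n}4.npz",im=im,d=d)
    try: 
        for a,b in measure(n,im,d,pot=(619,190)).items():print(n,a,b)
    except Exception as e:print(e)
a=np.load("top4.npz")["im"][120:240,150:310];b=np.load("scene4.npz")["im"][160:280,210:370]
cv2.imwrite("pics/c4.png",np.hstack([cv2.resize(x,(400,300),interpolation=cv2.INTER_CUBIC) for x in(a,b)]))
E
```

```text
[590.7342194  -43.19597355 151.07869949] [7.39268890e-01 6.73409950e-01 6.90204472e-04 2.67129765e-04] [-0.24527946  0.56781786  0.33084215  1.78517839 -0.24053786  0.82676205
  0.10778561]
top ledge {'yaw': np.float64(-0.0297), 'yaw_s': np.float64(0.0008), 'lc': np.float64(661.3), 'sc': np.float64(257.1), 'w': np.float64(19.3), 'ws': np.float64(18.7), 'corner': array([656.3, 225.7])}
top pot (array([613.7, 189.5]), 36.0, array([613.5, 188.9], dtype=float32), np.float64(58.2))
top case (array([ 522.4, -140.7]), array([61.7, 50.5]), 'yaw', np.float32(-0.186), array([ 522.8, -141.3], dtype=float32))
top clip [632.3  55.5]
scene ledge {'yaw': np.float64(-0.0329), 'yaw_s': np.float64(-0.0415), 'lc': np.float64(666.4), 'sc': np.float64(262.4), 'w': np.float64(21.7), 'ws': np.float64(22.0), 'corner': array([662.3, 228.7])}
scene pot (array([618.9, 192.5]), 37.5, array([618.7, 193.6], dtype=float32), np.float64(58.9))
scene case (array([533.4, -96.2]), array([156.3,  52.7]), 'yaw', np.float32(-0.187), array([533.9, -93.9], dtype=float32))
scene clip [633.9  55.6]
```

View pics/c4.png

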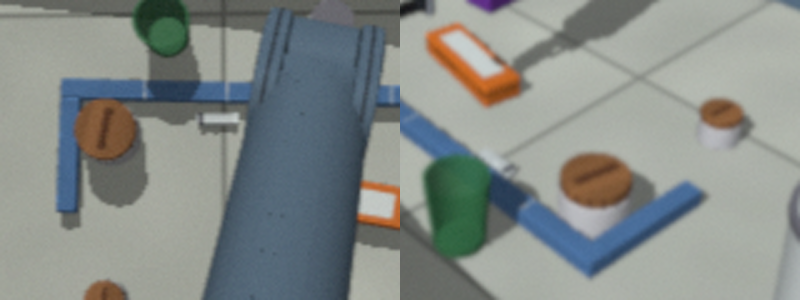

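Both views put the pot roughly 3 mm short of the long face, which is near the measurement error. I'll check with a gentle push straight toward the long strip, using closed fingers.

send_rows:
  travel:
    - [0, 0, 0]
    - [0, 0, 0]
    - [0, 0, 0]
    - [0, 0, 0]
    - [0, 0, 0]
    - [0, 0, 0]
    - [0, 0, 0]
    - [0, 0, 0]
  twist: [8, 8, 8, 8, 8, 8, 8, 8]
  grip: [1, 1, 1, 1, 1, 1, 1, 1]

```text
clock: 9.45
eef_pos: [590.6, -42.7, 151.2]
eef_rot: [0.985, 0.172, 0.001, -0.0]
contact_force: [0.2, -0.1, -0.1]
finger_gap: -0.0
finger_force: 0.0
```

send_rows:
  travel:
    - [0, 0, 0]
    - [0, 0, 0]
    - [0, 0, 0]
    - [-0.015, -0.045, 0]
    - [-0.015, -0.045, 0]
    - [-0.015, -0.045, 0]
    - [-0.015, -0.045, 0]
    - [-0.015, -0.045, 0]
  twist: [7.5, 7.5, 7.5, 0, 0, 0, 0, 0]
  grip: [1, 1, 1, 1, 1, 1, 1, 1]

```text
clock: 10.25
eef_pos: [523.2, 186.9, 151.3]
eef_rot: [1.0, -0.021, 0.001, -0.001]
contact_force: [1.2, 0.4, 0.4]
finger_gap: 0.3
finger_force: 0.0
```

```bash
python3 - <<'E'
from m import *
s=arm.read_state();print(s["eef_pos"],s["eef_rot"],s["qpos"],s["finger_gap"])
E
```

```text
[523.21628339 186.86163622 151.30136669] [ 9.99787378e-01 -2.06032164e-02  6.10287483e-04 -5.77593200e-04] [-0.96721266  0.60533181  0.74080566  1.89789347 -0.53944353  0.84633537
 -1.55732946] 0.30653960185217083
```

send_rows:
  travel:
    - [0, 0, 0.04]
    - [0, 0, 0.04]
    - [0, 0, 0.03]
    - [0, 0, 0.013]
    - [0.012, 0, 0]
    - [0.012, 0, 0]
    - [0.008, 0, 0]
    - [0, 0, 0]
  twist: [0, 0, 0, 0, 0, 0, 0, 0]
  grip: [1, 1, 1, 1, 1, 1, 1, 1]

```text
clock: 11.05
eef_pos: [558.8, 183.3, 29.6]
eef_rot: [1.0, -0.019, 0.002, -0.0]
contact_force: [0.2, 0.3, 0.8]
finger_gap: 0.0
finger_force: 0.0
```

send_rows:
  travel:
    - [0.003, 0, 0]
    - [0.003, 0, 0]
    - [0, 0, 0]
  twist: [0, 0, 0]
  grip: [1, 1, 1]

```text
clock: 11.35
eef_pos: [562.2, 183.2, 28.2]
eef_rot: [1.0, -0.019, 0.0, -0.0]
contact_force: [0.2, -0.5, -0.4]
finger_gap: -0.2
finger_force: 0.0
```

send_rows:
  travel:
    - [0.002, 0, 0]
    - [0.002, 0, 0]
  twist: [0, 0]
  grip: [1, 1]

```text
clock: 11.55
eef_pos: [565.7, 183.0, 27.9]
eef_rot: [1.0, -0.019, -0.0, -0.0]
contact_force: [-0.6, 0.2, 0.5]
finger_gap: 0.1
finger_force: 0.0
```

send_rows:
  travel:
    - [0.002, 0, 0]
    - [0.002, 0, 0]
  twist: [0, 0]
  grip: [1, 1]

```text
clock: 11.75
eef_pos: [569.1, 182.9, 27.8]
eef_rot: [1.0, -0.019, -0.001, -0.0]
contact_force: [-2.9, -0.1, 2.3]
finger_gap: 0.1
finger_force: 1.3
```

Light contact at x=569. I continue in 1 mm steps.

send_rows:
  travel:
    - [0.001, 0, 0]
    - [0, 0, 0]
  twist: [0, 0]
  grip: [1, 1]

```text
clock: 11.95
eef_pos: [570.8, 182.7, 27.8]
eef_rot: [1.0, -0.019, -0.0, 0.0]
contact_force: [-0.8, 0.9, -0.1]
finger_gap: 0.2
finger_force: 0.6
```

send_rows:
  travel:
    - [0.001, 0, 0]
    - [0.001, 0, 0]
  twist: [0, 0]
  grip: [1, 1]

```text
clock: 12.15
eef_pos: [571.4, 182.7, 27.7]
eef_rot: [1.0, -0.019, -0.002, -0.0]
contact_force: [-7.6, -0.4, 6.1]
finger_gap: 0.1
finger_force: 3.9
```

send_rows:
  travel:
    - [0.001, 0, 0]
    - [0.001, 0, 0]
  twist: [0, 0]
  grip: [1, 1]

```text
clock: 12.35
eef_pos: [571.5, 182.8, 27.5]
eef_rot: [1.0, -0.018, -0.004, -0.0]
contact_force: [-13.3, -1.3, 10.4]
finger_gap: 0.2
finger_force: 6.4
```

It slid about 2 mm and then stopped hard, so it now touches the long face. I retract and do a matching nudge toward the short strip.

send_rows:
  travel:
    - [-0.005, 0, 0]
    - [-0.01, 0, 0]
    - [-0.02, 0, 0]
    - [-0.02, 0, -0.02]
    - [0, 0, -0.04]
    - [0, 0.04, -0.04]
    - [0, 0.045, 0]
    - [0, 0.045, 0]
  twist: [0, 0, 0, 0, 0, 0, 0, 0]
  grip: [1, 1, 1, 1, 1, 1, 1, 1]

```text
clock: 13.15
eef_pos: [516.0, 58.8, 124.7]
eef_rot: [1.0, -0.018, 0.002, -0.0]
contact_force: [0.6, 0.7, 0.0]
finger_gap: -0.1
finger_force: 0.0
```

send_rows:
  travel:
    - [0, 0, 0]
    - [0, 0, 0]
    - [0, 0, 0]
    - [0, 0, 0]
    - [0, 0, 0]
    - [0, 0, 0]
    - [0, 0, 0]
    - [0, 0, 0]
  twist: [-8.2, -8.2, -8.2, -8.2, -8.2, -8.2, -8.2, -8.2]
  grip: [1, 1, 1, 1, 1, 1, 1, 1]

```text
clock: 13.95
eef_pos: [515.3, 59.4, 123.5]
eef_rot: [0.849, 0.528, 0.001, 0.0]
contact_force: [0.1, -0.9, -0.5]
finger_gap: 0.1
finger_force: 0.0
```

send_rows:
  travel:
    - [0, 0, 0]
    - [0, 0, 0]
    - [0, 0, 0]
    - [0, 0, 0]
  twist: [-8.2, -8.2, -8.2, 0]
  grip: [1, 1, 1, 1]

```text
clock: 14.35
eef_pos: [515.3, 59.3, 123.5]
eef_rot: [0.719, 0.695, 0.001, 0.0]
contact_force: [-0.9, 1.0, 0.1]
finger_gap: -0.3
finger_force: 0.0
```

```bash
python3 - <<'E'
from m import *
s=arm.read_state();print(s["eef_pos"],s["eef_rot"],s["qpos"][[0,6]])
for n in("top","scene"):
    im,d=arm.read_camera(n);np.savez(f"{n}5.npz",im=im,d=d)
    try: 
        for a,b in measure(n,im,d,pot=(619,190)).items():print(n,a,b)
    except Exception as e:print(e)
E
```

```text
[515.29335017  59.30064368 123.54210018] [7.18760111e-01 6.95257817e-01 6.39628552e-04 2.45998961e-04] [-0.43404543 -0.03108265]
top ledge {'yaw': np.float64(-0.0315), 'yaw_s': np.float64(-0.0094), 'lc': np.float64(661.3), 'sc': np.float64(257.9), 'w': np.float64(19.7), 'ws': np.float64(18.6), 'corner': array([656.7, 225.4])}
top pot (array([618.6, 189.7]), 36.0, array([619.2, 190.9], dtype=float32), np.float64(58.2))
top case (array([530.3, -97.7]), array([149.2,  50.8]), 'yaw', np.float32(-0.183), array([530.5, -98.2], dtype=float32))
top clip [633.   57.6]
scene ledge {'yaw': np.float64(-0.0334), 'yaw_s': np.float64(-0.0416), 'lc': np.float64(666.4), 'sc': np.float64(262.8), 'w': np.float64(21.7), 'ws': np.float64(22.1), 'corner': array([662.4, 228.8])}
scene pot (array([622.8, 192.7]), 37.2, array([623.8, 193. ], dtype=float32), np.float64(59.0))
scene case (array([533.5, -96. ]), array([156.7,  52.7]), 'yaw', np.float32(-0.187), array([533.8, -94.3], dtype=float32))
scene clip [633.9  55.1]
```

The pot moved about 4 mm in x and both views now agree that it is home in x. I finish with a short nudge in y to confirm contact there.

send_rows:
  travel:
    - [0.016, 0.033, 0]
    - [0.016, 0.033, 0]
    - [0.014, 0.034, 0]
    - [0, 0, 0]
    - [0, 0, 0.04]
    - [0, 0, 0.04]
    - [0, 0, 0.016]
    - [0, 0, 0]
  twist: [0, 0, 0, 0, 0, 0, 0, 0]
  grip: [1, 1, 1, 1, 1, 1, 1, 1]

```text
clock: 15.25
eef_pos: [614.3, 101.4, 25.2]
eef_rot: [0.72, 0.694, -0.002, -0.001]
contact_force: [-0.8, -0.3, 0.2]
finger_gap: -0.2
finger_force: 0.0
```

send_rows:
  travel:
    - [0.01, 0, 0]
    - [0.01, 0, 0]
    - [0.008, 0, 0]
    - [0.003, 0, 0]
    - [0, 0, 0]
  twist: [0, 0, 0, 0, 0]
  grip: [1, 1, 1, 1, 1]

```text
clock: 15.75
eef_pos: [618.0, 134.3, 27.9]
eef_rot: [0.719, 0.696, 0.001, 0.0]
contact_force: [-0.0, -0.6, 0.1]
finger_gap: 0.2
finger_force: 0.0
```

send_rows:
  travel:
    - [0.002, 0, 0]
    - [0.002, 0, 0]
  twist: [0, 0]
  grip: [1, 1]

```text
clock: 15.95
eef_pos: [617.9, 136.4, 27.4]
eef_rot: [0.719, 0.695, -0.0, 0.0]
contact_force: [-0.3, 0.5, 0.1]
finger_gap: -0.2
finger_force: 0.0
```

send_rows:
  travel:
    - [0.002, 0, 0]
    - [0.002, 0, 0]
  twist: [0, 0]
  grip: [1, 1]

```text
clock: 16.15
eef_pos: [617.9, 139.3, 27.3]
eef_rot: [0.719, 0.695, -0.001, 0.001]
contact_force: [-2.3, -6.3, 2.2]
finger_gap: 0.2
finger_force: 3.1
```

send_rows:
  travel:
    - [0.001, 0, 0]
    - [0.001, 0, 0]
  twist: [0, 0]
  grip: [1, 1]

```text
clock: 16.35
eef_pos: [617.9, 139.4, 27.3]
eef_rot: [0.72, 0.694, -0.002, 0.001]
contact_force: [-0.8, -8.5, 3.8]
finger_gap: 0.1
finger_force: 4.0
```

send_rows:
  travel:
    - [0.001, 0, 0]
    - [0, 0, 0]
  twist: [0, 0]
  grip: [1, 1]

```text
clock: 16.55
eef_pos: [617.9, 139.4, 27.3]
eef_rot: [0.72, 0.694, -0.002, 0.001]
contact_force: [-2.0, -9.3, 2.9]
finger_gap: 0.1
finger_force: 4.1
```

It stops firmly at once, so the pot touches both faces. Now the case: retract, rise, move behind it and open.

send_rows:
  travel:
    - [-0.005, 0, 0]
    - [-0.012, 0, 0]
    - [-0.018, 0, 0]
    - [0, 0, -0.04]
    - [0, 0, -0.04]
    - [0, 0, -0.02]
    - [-0.041, -0.032, 0]
    - [-0.041, -0.032, 0]
  twist: [0, 0, 0, 0, 0, 0, 0, 0]
  grip: [1, 1, 1, 1, 1, 1, -1, -1]

```text
clock: 17.35
eef_pos: [552.8, 31.1, 128.2]
eef_rot: [0.718, 0.696, 0.001, 0.001]
contact_force: [0.1, -1.3, 0.3]
finger_gap: 28.4
finger_force: 0.0
```

send_rows:
  travel:
    - [-0.041, -0.032, 0]
    - [-0.041, -0.032, 0]
    - [-0.041, -0.032, 0]
    - [0, 0, 0]
    - [0, 0, 0]
    - [0, 0, 0]
    - [0, 0, 0]
    - [0, 0, 0]
  twist: [0, 0, 0, 8.2, 8.2, 8.2, 8.2, 8.2]
  grip: [-1, -1, -1, -1, -1, -1, -1, -1]

```text
clock: 18.15
eef_pos: [456.0, -83.9, 127.5]
eef_rot: [0.918, 0.396, 0.0, 0.0]
contact_force: [0.3, 0.3, 0.2]
finger_gap: 85.3
finger_force: 0.0
```

send_rows:
  travel:
    - [0, 0, 0]
    - [0, 0, 0]
    - [0, 0, 0]
    - [0, 0, 0]
    - [0, 0, 0]
    - [0, 0, 0]
    - [0, 0, 0]
  twist: [8.2, 8.2, 8.2, 8.2, 8.2, 7.8, 0]
  grip: [-1, -1, -1, -1, -1, -1, -1]

```text
clock: 18.85
eef_pos: [456.1, -83.6, 127.3]
eef_rot: [1.0, -0.016, -0.0, 0.0]
contact_force: [-0.1, 0.3, -1.1]
finger_gap: 85.4
finger_force: 0.0
```

```bash
python3 - <<'E'
from m import *
s=arm.read_state();print(s["eef_pos"],s["eef_rot"],s["qpos"],s["finger_gap"],2*np.arctan2(s["eef_rot"][1],s["eef_rot"][0]))
E
```

```text
[456.0623088  -83.59855281 127.29062186] [ 9.99867279e-01 -1.62898144e-02 -4.96123094e-05  2.51321785e-04] [-0.49646896  0.50334969  0.73011967  2.13756105 -0.53167624  0.68622147
 -1.00782775] 85.35476898384753 -0.03258107083826496
```

send_rows:
  travel:
    - [0, 0.013, 0]
    - [0, 0, 0.04]
    - [0, 0, 0.04]
    - [0, 0, 0.022]
    - [0, 0, 0.008]
    - [0, 0, 0]
  twist: [0, 0, 0, 0, 0, 0]
  grip: [-1, -1, -1, -1, -1, -1]

```text
clock: 19.45
eef_pos: [455.5, -96.3, 17.0]
eef_rot: [1.0, -0.015, -0.001, -0.0]
contact_force: [0.0, 0.1, -0.3]
finger_gap: 85.6
finger_force: 0.0
```

send_rows:
  travel:
    - [0.01, 0, 0]
    - [0.01, 0, 0]
    - [0.008, 0, 0]
    - [0.008, 0, 0]
    - [0.008, 0, 0]
    - [0.008, 0, 0]
    - [0.008, 0, 0]
    - [0, 0, 0]
  twist: [0, 0, 0, 0, 0, 0, 0, 0]
  grip: [-1, -1, -1, -1, -1, -1, -1, -1]

```text
clock: 20.25
eef_pos: [517.5, -97.5, 17.4]
eef_rot: [1.0, -0.015, 0.001, 0.0]
contact_force: [-0.4, 0.7, -1.0]
finger_gap: 85.3
finger_force: 0.0
```

```bash
python3 - <<'E'
from m import *
s=arm.read_state();print(s["eef_pos"],2*np.arctan2(s["eef_rot"][1],s["eef_rot"][0]))
for n in("top","scene"):
    im,d=arm.read_camera(n);np.savez(f"{n}6.npz",im=im,d=d)
a=np.load("top6.npz")["im"][130:230,230:370];b=np.load("scene6.npz")["im"][130:230,170:310]
cv2.imwrite("pics/c6.png",np.hstack([cv2.resize(x,(400,286),interpolation=cv2.INTER_CUBIC) for x in(a,b)]))
E
```

```text
[517.53614328 -97.54939864  17.37315086] -0.02986579995848383
```

View pics/c6.png

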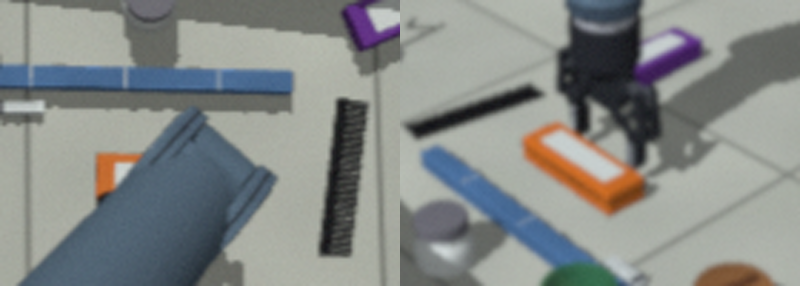

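The case (right half, at (585,165)) is now squared up to the ledge with both fingers behind it, and the comb is clear. About 70 mm remains.

send_rows:
  travel:
    - [0.008, 0, 0]
    - [0.008, 0, 0]
    - [0.008, 0, 0]
    - [0.008, 0, 0]
    - [0.008, 0, 0]
    - [0.008, 0, 0]
    - [0.008, 0, 0]
    - [0.005, 0, 0]
  twist: [0, 0, 0, 0, 0, 0, 0, 0]
  grip: [-1, -1, -1, -1, -1, -1, -1, -1]

```text
clock: 21.15
eef_pos: [578.0, -99.4, 17.3]
eef_rot: [1.0, -0.015, 0.0, 0.0]
contact_force: [-2.1, 0.2, 1.1]
finger_gap: 85.3
finger_force: 0.5
```

send_rows:
  travel:
    - [0.003, 0, 0]
    - [0.002, 0, 0]
    - [0.002, 0, 0]
  twist: [0, 0, 0]
  grip: [-1, -1, -1]

```text
clock: 21.45
eef_pos: [583.8, -99.7, 17.3]
eef_rot: [1.0, -0.015, -0.0, -0.0]
contact_force: [-0.9, 0.1, -0.0]
finger_gap: 85.4
finger_force: 0.4
```

send_rows:
  travel:
    - [0.002, 0, 0]
    - [0.001, 0, 0]
  twist: [0, 0]
  grip: [-1, -1]

```text
clock: 21.65
eef_pos: [587.2, -99.7, 17.3]
eef_rot: [1.0, -0.015, 0.0, -0.0]
contact_force: [-0.3, 0.5, -0.2]
finger_gap: 85.5
finger_force: 0.3
```

send_rows:
  travel:
    - [0.002, 0, 0]
    - [0.001, 0, 0]
  twist: [0, 0]
  grip: [-1, -1]

```text
clock: 21.85
eef_pos: [588.4, -99.8, 17.1]
eef_rot: [1.0, -0.016, -0.002, -0.0]
contact_force: [-8.3, 0.5, 5.4]
finger_gap: 85.6
finger_force: 3.7
```

send_rows:
  travel:
    - [0.002, 0, 0]
  twist: [0]
  grip: [-1]

```text
clock: 21.95
eef_pos: [588.4, -99.8, 16.8]
eef_rot: [1.0, -0.016, -0.003, -0.001]
contact_force: [-14.3, 1.4, 9.1]
finger_gap: 85.3
finger_force: 7.0
```

send_rows:
  travel:
    - [0.001, 0, 0]
  twist: [0]
  grip: [-1]

```text
clock: 22.05
eef_pos: [588.4, -99.9, 16.6]
eef_rot: [1.0, -0.016, -0.004, -0.001]
contact_force: [-14.8, 1.4, 9.2]
finger_gap: 85.6
finger_force: 7.3
```

It stops at x=588.4, as predicted (588.8). I retract straight back, rise and check.

send_rows:
  travel:
    - [-0.004, 0, 0]
    - [-0.01, 0, 0]
    - [-0.02, 0, 0]
    - [-0.03, 0, 0]
    - [-0.03, 0, -0.02]
    - [-0.02, 0, -0.04]
    - [0, 0, -0.04]
    - [0, 0, -0.04]
  twist: [0, 0, 0, 0, 0, 0, 0, 0]
  grip: [-1, -1, -1, -1, -1, -1, -1, -1]

```text
clock: 22.85
eef_pos: [478.1, -96.4, 158.7]
eef_rot: [1.0, -0.016, 0.0, -0.0]
contact_force: [1.4, -0.4, 0.3]
finger_gap: 85.2
finger_force: 0.0
```

send_rows:
  travel:
    - [0, 0.04, -0.02]
    - [0, 0.045, 0]
    - [0, 0.045, 0]
    - [0, 0.045, 0]
    - [0, 0.045, 0]
    - [0, 0, 0]
  twist: [0, 0, 0, 0, 0, 0]
  grip: [-1, -1, -1, -1, -1, -1]

```text
clock: 23.45
eef_pos: [470.1, -324.1, 178.5]
eef_rot: [1.0, -0.02, 0.001, 0.003]
contact_force: [0.0, 0.8, -0.4]
finger_gap: 85.8
finger_force: 0.0
```

```bash
python3 - <<'E'
from m import *
look("7",pot=(620,190),case=(624,-100))
a=np.load("top7.npz")["im"][110:270,160:380];b=np.load("scene7.npz")["im"][120:280,150:370]
cv2.imwrite("pics/c7.png",np.vstack([cv2.resize(x,(412,300),interpolation=cv2.INTER_CUBIC) for x in(a,b)]))
E
```

```text
top ledge {'yaw': np.float64(-0.0269), 'yaw_s': np.float64(-0.0084), 'lc': np.float64(661.6), 'sc': np.float64(255.4), 'w': np.float64(19.3), 'ws': np.float64(19.1), 'corner': array([655.9, 225.8])}
top pot (array([618.8, 189.1]), 36.2, array([618.4, 188.9], dtype=float32), np.float64(58.2))
top case (array([625. , -96.5]), array([148.4,  55. ]), 'yaw', np.float32(-0.009), array([622.7, -98.5], dtype=float32))
top clip [632.8  55.1]
scene ledge {'yaw': np.float64(-0.032), 'yaw_s': np.float64(-0.0408), 'lc': np.float64(666.7), 'sc': np.float64(262.1), 'w': np.float64(21.0), 'ws': np.float64(22.1), 'corner': array([662.4, 229. ])}
scene pot (array([623.8, 191.1]), 37.7, array([623.8, 192.8], dtype=float32), np.float64(59.0))
scene case (array([629.1, -96.8]), array([155. ,  60.9]), 'yaw', np.float32(-0.033), array([625.8, -94. ], dtype=float32))
scene clip [633.8  55.7]
```

View pics/c7.png

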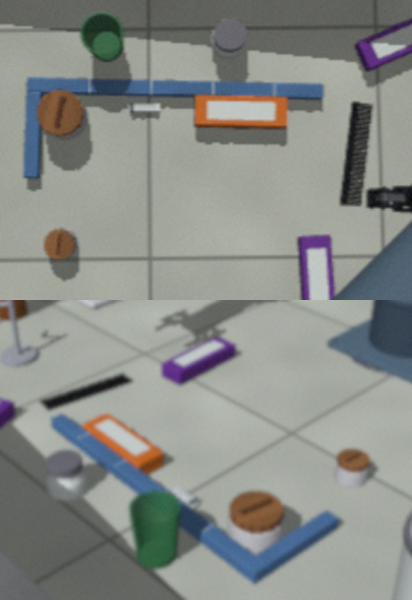

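The pot (60,112) sits in the corner and the case (240,110) lies along the long strip. Clip, tumbler, jar and comb are unmoved. One more check: the case's angle against the ledge, from its near and white-panel edges.

```bash
python3 - <<'E'
from m import *
for n in("top","scene"):
    f=np.load(f"{n}7.npz");im,d=f["im"],f["d"];C=cloud(n,d)
    h,s,v=cv2.split(cv2.cvtColor(im,cv2.COLOR_BGR2HSV))
    reg=(np.abs(C[...,0]-624)<45)&(np.abs(C[...,1]+98)<90)&(C[...,2]>24)&(C[...,2]<38)
    for nm,m in(("panel",reg&(s<60)&(v>140)),("case",reg&(((h<25)&(s>90))|((s<60)&(v>140))))):
        c=max(comps(m,20),key=np.sum);vv,uu=np.nonzero(c);P=ray_plane(n,np.c_[uu,vv],30)[:,:2].astype(np.float32)
        w,V=np.linalg.eigh(np.cov(P.T));e=V[:,1]*np.sign(V[1,1]);print(n,nm,c.sum(),P.mean(0).round(1),"yaw",np.arctan2(-e[0],e[1]).round(4),cv2.minAreaRect(P)[1])
E
```

```text
top panel 347 [623.3 -99.3] yaw -0.0316 (105.96865844726562, 27.472957611083984)
top case 782 [622.4 -98.5] yaw -0.0323 (148.40956115722656, 48.831974029541016)
scene panel 206 [621.6 -99.6] yaw -0.0403 (109.256103515625, 29.399456024169922)
scene case 500 [626.4 -92.3] yaw -0.0448 (155.42625427246094, 54.44770050048828)
```

The case yaw is -0.032 against the ledge's -0.030, so it is flush within noise. The arm is clear, so I hand in.

```bash
python3 -c "
from bench import arm
print(arm.hand_in())"
```

```text
the job is handed in; nothing more can be done
None
```

I handed the job in at about 24 s: the pot is in the corner touching both sides, the orange case lies flush along the long side, and nothing else in view had moved; no verdict was returned.

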